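# Load the food chopper, lock its bayonet lid and start it

### The job

Get the food chopper going: put the lemon into its bowl, set the lid flat on the bowl with its three orange lugs down in the gaps of the collar, and turn it clockwise (seen from above) by its black bar until it is fully tight against its stop. Let go of the lid and only then press the green start button fully down and release it. Leave the spice jar, the pepper mill and the mug standing where they are.

Things in the scene. Friction and masses are not known exactly. Their poses are not given: they have to be found in the camera images.
- bowl_mouth (a point): Food chopper, fixed to the worktop: white console, round steel bowl (114 mm inside, floor 81 mm below this point), grey collar of 176 mm diameter whose top is 18 mm above this point. The point is on the bowl's axis at the top of the relaxed red sealing ring (110 mm inside) on which the lid will lie, 110 mm above the worktop. z up; console towards -x.
- collar_gap (a point): one of the three gaps between the silvery ramps inside the collar, at its top, 78 mm from the axis along +x of bowl_mouth; the others are at 120 and 240 degrees about the axis. Each is 30 degrees wide, with an orange dot. The lid's lugs go straight down through the gaps: about 3 mm play sideways, 12 degrees either way. From there the lid turns only clockwise seen from above.
- collar_stop (a point): where a lug that entered at collar_gap ends against its stop, 53 degrees clockwise from above (white dot; three of them). On the way, a ramp beginning 15 degrees from the gap's centre draws the lid down 4 mm against the seal until 45 degrees; then it is level up to the stop. Turning takes about 0.5 N m; the lid stays where it is left.
- seal (a joint): how far the red sealing ring in the bowl's mouth is pressed down, in m: 0 relaxed (also with the lid merely lying on it), about 0.004 when the lid is cammed tight; limit 0.006. Spring, about 1.5 N at 0 and 7.5 N at 0.004.
- lid_grip (a point): Lid of the chopper, 120 g, loose, flat on the worktop: blue disc, 137 mm across, 14 mm thick, with a black bar over its middle. The point is the bar's middle, on the disc's axis, 48 mm above the lid's underside. x along the bar, z up. The bar is 106 mm long, 16 wide, 20 high, on a post at each end (78 mm clear between them, 24 mm free beneath it).
- lid_lug (a point): one of the lid's three orange lugs, on the lid's +x side beneath an end of the bar, 73.5 mm from the axis and 7 mm above the underside; the others are at 120 and 240 degrees about the axis. They are 8 mm thick and stick out to 77.5 mm from the axis; orange marks on the lid's top show them.
- lid_under (a point): centre of the lid's underside; axes as lid_grip
- lemon_center (a point): centre of the lemon, 78 x 55 x 56 mm, about 110 g, lying on the worktop with its long axis along x and its centre 28 mm high
- start_top (a point): top of the green start button, 28 mm across, on top of the chopper's console, 140 mm from the bowl's axis towards the console
- start (a joint): travel of the start button in m, 0 up, 0.006 fully down (about 5 N); springs back
- spice_jar_center (a point): bystander: spice jar with yellow cap, 42 mm across, 96 mm high; point half-way up
- pepper_mill_center (a point): bystander: brown wooden pepper mill, 58 mm across, 170 mm high; point half-way up
- mug_center (a point): bystander: white mug, 62 x 88 x 50 mm; point half-way up
Not all that is in view belongs to the job. Of the things that look like the part that bears lemon_center, take the one that is farthest from the robot's base at the start.

How it is judged:
By the outcome, as a careful person would: the job done as asked, in the order asked, and still so for the second after the job is handed in, with the robot touching nothing.
It also fails if it takes over 64 s, if anything falls off the work surface, if the arm or the gripper's body presses on something with over 40 N, if the wrist force passes 120 N, or if a joint passes its speed limit or range.

### The arm

A 6-joint arm with a two-finger parallel gripper is mounted at the origin on a cart in front of the work surface, level with it; the furniture and walls round the work are solid. World frame = base frame: x ahead of the robot, y to its left, z up, the work surface at z = 0. Lengths are in mm, angles in degrees, forces in N, time in s.
With the tool pointing down it reaches from about 350 to 850 mm from the base axis. Payload 8.1 kg.
Tool frame: the origin (TCP) lies midway between the tips of the shut fingers; the grasp point (between the pads) lies 19 mm behind it; x points along the fingers, z is the direction in which the jaws open and shut, and the axes are right-handed (so a half turn about x gives the same grasp; the last joint's range is limited). The gripper opens to 85 mm and grips with 20 to 120 N. Pads are 22 mm wide; open, the fingers measure 114 mm over their backs; the gripper's body (76 mm by 85 mm) begins 54 mm behind the grasp point. The pads swing forward as they close: fully open they stand 13 mm farther back than shut.
Start: joints at [-80.753, 7.471, 85.268, -0, 87.261, -4.893], TCP at [146.602, -581.819, 231.292] pointing down, gripper open.
Joint ranges: [-169.43, 169.43], [-51.17, 129.36], [1.28, 143.12], [-76.62, 256.62], [0, 156.53], [-152.29, 152.29]. Speed limits (degrees/s): [136.94, 136.94, 159.86, 180, 180, 180].

### API

Orientations are given as [roll, pitch, yaw] about the fixed x, y, z axes, in that order (R = Rz(yaw) Ry(pitch) Rx(roll)).
In Python, from bench import r gives the robot as it stands. The module is installed in compiled form; this text tells all that it offers.
- The arm moves only by the tool servo_tool, never from a script. Its argument "commands" is a list that holds one entry, the list of rows, each a list of 7 numbers: the closure in counts, from 0 (fully open) to 255 (shut), then the shift along the tool's x, y, z in cm, then the turn, a rotation vector about the tool's x, y, z in degrees. A call has 1 to 8 rows; each row is the pose to reach, as a shift and turn from the pose commanded when the call began, along the tool's axes at that moment; what a row does not reach only later rows make up. A row lasts 1/10 s, in which the tool goes at most 50 mm and 8.59 degrees, less where a joint would pass 70% of its speed; a pose out of reach is approached as far as the arm can. A call with a gripper value outside its range is refused whole. The fingers move at their own pace and stop on an object; "force" is the grip in N (left out, the last holds). Time passes only in rows, so rows that repeat a pose let the fingers close. It gives the time, the measured TCP pose, the force and the opening at its end, in the units of the state.
- r.sense(): the state, without advancing time (a new reading comes with each control period).
- r.snapshot(name): name is "scene" or "top" or "wrist"; returns (picture, depth): 420x560x3 uint8, red, green, blue; 420x560 float32, mm along the optical axis (not along the pixel's ray), 0 where there is no reading.
- r.calibration(name): a dict with "fx", "fy", "cx", "cy" (pixels), "pose" (4x4, takes a point from camera to world coordinates). Camera axes: x right, y down, z forward; pixel columns grow to the right and rows downward; lengths in mm; the calibration is good to about 2 mm. A picture is of the moment at which its call begins: read the wrist's pose just before it. calibration takes no time and is no camera call; for the wrist camera it gives the pose at the moment of the call.
- r.hand_in(): hands the job in, once; it reports no verdict.
The state is a dict: "time": time; "joint_pos": joint angles; "qd": joint speeds; "joint_efforts": joint torques, N m; "tool_pos": TCP position; "tcp_rot": TCP orientation; "ft_force": force on the tool from outside, world axes, zero at the start; "wrist_torque": the same for the moment, N m; "finger_gap": finger opening in mm.
Only numpy, scipy, OpenCV 4.12 (cv2) and the standard library are available. Lean on these libraries where they do the work, as an engineer would, in place of code of your own. Each camera call takes 0.05 s, during which the arm holds its last target.

## Working session

There is one attempt and no reset: what is moved stays moved. The work goes in short steps, Python scripts to look and compute and a tool call to move; the robot and the scene stay as the last step left them, time stands still between calls to the robot, and variables do not carry over. Pictures are saved under pics/ and viewed, and the job is handed in when it is done.

Besides the shell and the picture viewer there is one more tool, called after "Call:" in YAML: its name, and indented under it one key for each argument. servo_tool: Moves the arm, as the interface text tells. Its arguments: {"type":"object","properties":{"commands":{"type":"array","items":{"type":"array","items":{"type":"array","items":{"type":"number"}}}},"force":{"type":"number"}},"required":["commands"]}

```bash
mkdir -p pics; cat > h.py <<'E'
import numpy as np, cv2
from bench import r
def snap(n,f):
    c=r.calibration(n); p,d=r.snapshot(n)
    cv2.imwrite(f'pics/{f}.png',p[:,:,::-1]); np.savez(f'pics/{f}.npz',p=p,d=d,K=[c['fx'],c['fy'],c['cx'],c['cy']],T=np.array(c['pose']))
def W(f,u,v,z=None,dd=None):
    a=np.load(f'pics/{f}.npz'); fx,fy,cx,cy=a['K'];T=a['T']
    ray=np.array([(u-cx)/fx,(v-cy)/fy,1])
    if z is None:
        d=a['d'][int(round(v)),int(round(u))] if dd is None else dd
    else: d=(z-T[2,3])/(T[:3,:3]@ray)[2]
    return (T[:3,:3]@(ray*d)+T[:3,3]).round(1)
def P(f,p):
    a=np.load(f'pics/{f}.npz'); fx,fy,cx,cy=a['K'];T=a['T']
    q=T[:3,:3].T@(np.array(p)-T[:3,3]); return (fx*q[0]/q[2]+cx).round(1),(fy*q[1]/q[2]+cy).round(1)
E
python3 - <<'E'
from h import *
snap('top','top0');snap('scene','scene0')
print(r.sense());print(r.calibration('top'));print(r.calibration('scene')['pose'])
E
```

```text
{'time': 0.1, 'joint_pos': array([-8.07514451e+01,  7.51003837e+00,  8.53223709e+01, -1.29240925e-03,
        8.72605521e+01, -4.89349239e+00]), 'qd': array([ 0.07874125, -0.07632384, -0.20616274,  0.11207924,  0.02349291,
        0.05058462]), 'joint_efforts': array([ 2.85778860e-04, -5.70951641e+01, -5.01942086e+01, -7.47417744e-05,
        8.09503166e-03, -2.45118520e-05]), 'tool_pos': array([ 146.52770587, -581.33698291,  230.36347129]), 'tcp_rot': array([175.90204657,  89.90702964, 100.04415669]), 'ft_force': array([-0.05838393, -0.52808147,  0.36994929]), 'wrist_torque': array([-5.99280148e-05,  4.91670675e-02,  1.82408010e-03]), 'finger_gap': 85.40736634995184}
{'fx': 527.1903254325874, 'fy': 527.1903254325874, 'cx': 277.1931094396142, 'cy': 208.7240674400767, 'pose': array([[-1.79527089e-02, -9.95534111e-01,  9.26797407e-02,
         4.13730279e+02],
       [-9.99690638e-01,  1.62768426e-02, -1.88067307e-02,
         5.00580784e+01],
       [ 1.72142083e-02, -9.29887009e-02, -9.95518344e-01,
         1.44088253e+03],
       [ 0.00000000e+00,  0.00000000e+00,  0.00000000e+00,
         1.00000000e+00]])}
[[-4.99959485e-01 -4.99052508e-01  7.07804428e-01 -4.33867377e+02]
 [-8.66044943e-01  2.90532933e-01 -4.06886682e-01  5.91333446e+02]
 [-2.58267743e-03 -8.16417301e-01 -5.77456596e-01  8.95351578e+02]
 [ 0.00000000e+00  0.00000000e+00  0.00000000e+00  1.00000000e+00]]
```

View pics/top0.png

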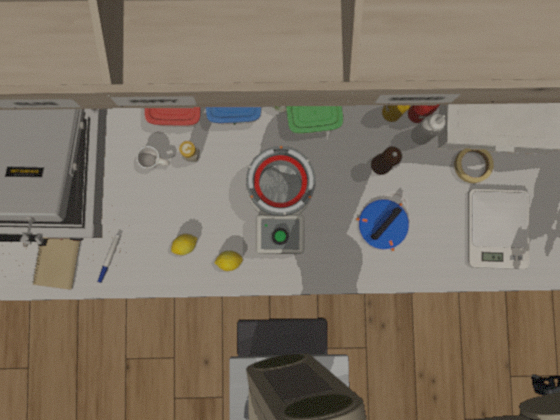

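View pics/scene0.png

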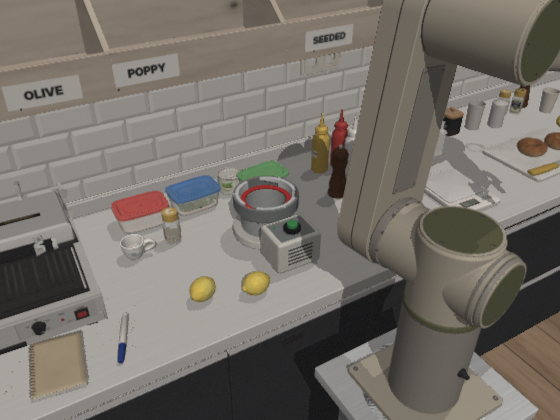

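The top view shows two lemons, at (183,245) and (229,261), the bowl at (281,181), the button at (280,236), the lid at (384,224), the mug at (148,157), the jar at (188,150) and the mill at (385,160). The lemon at (183,245) looks farther from the base, which I'll check in enlarged crops.

```bash
python3 - <<'E'
from h import *
for n,u,v,z in [('lemA',183,245,28),('lemB',229,261,28),('bowl',281,181,128),('btn',280,236,None),('lid',384,224,48),('mug',148,157,50),('jar',188,150,96),('mill',385,160,170),('shelf',180,60,None),('shelf2',300,95,None),('base?',0,0,0),('green',315,113,None),('blue',235,108,None)]:
    w=W('top0',u,v,z); print(n,w,W('top0',u,v),np.hypot(*w[:2]))
print(P('top0',[0,0,0]))
p=cv2.imread('pics/top0.png')
a=cv2.resize(p[130:280,160:310],None,fx=4,fy=4,interpolation=cv2.INTER_CUBIC);cv2.imwrite('pics/c1.png',a)
a=cv2.resize(p[180:270,335:435],None,fx=6,fy=6,interpolation=cv2.INTER_CUBIC);cv2.imwrite('pics/c2.png',a)
E
```

```text
lemA [452.2 276.3  28. ] [451.5 272.   54.9] 529.9306841465212
lemB [407.6 154.2  28. ] [407.7 152.3  53.8] 435.79284069383243
bowl [605.8  14.4 128. ] [620.4  11.7  28.2] 605.9711214241154
btn [468.   19.3 119.7] [468.   19.3 119.7] 468.39779034491613
lid [ 498.  -259.2   48. ] [ 497.2 -256.2   61.8] 561.4166367324716
mug [687.2 365.4  50. ] [696.1 375.6   4.8] 778.3064948977363
jar [695.  252.2  96. ] [694.5 251.9  98.1] 739.3441958925491
mill [ 647.7 -240.4  170. ] [ 652.7 -246.6  142.7] 690.8744097156878
shelf [801.9 215.8 439.3] [801.9 215.8 439.3] 830.4295575182762
shelf2 [711.8 -13.7 493.4] [711.8 -13.7 493.4] 711.9318296016831
base? [1152.6  795.1    0. ] [923.3 563.9 447.2] 1400.2395402216007
green [797.4 -81.7  63.1] [797.4 -81.7  63.1] 801.5744818792574
blue [813.8 131.8  63.3] [813.8 131.8  63.3] 824.4038330818216
(np.float64(289.5), np.float64(414.4))
```

View pics/c1.png

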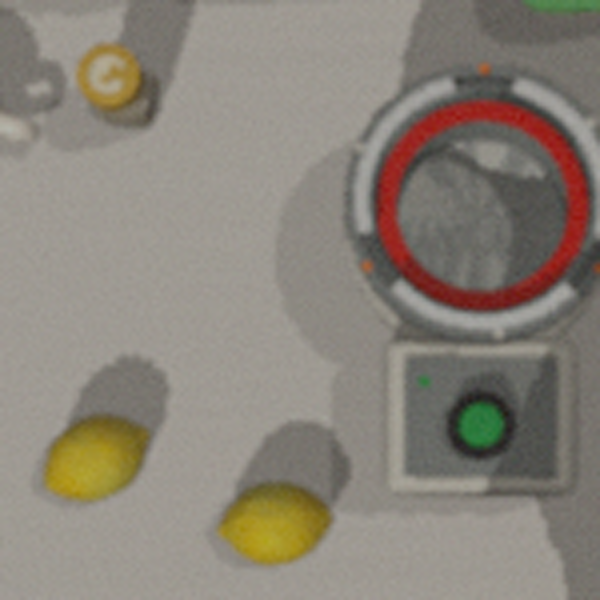

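View pics/c2.png

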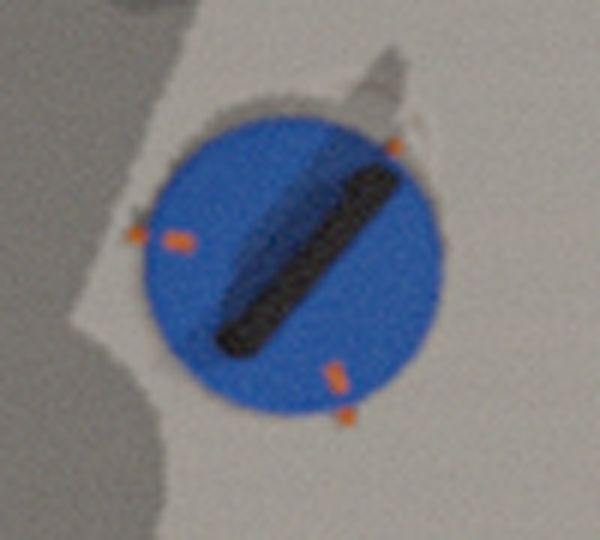

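```bash
cat >> h.py <<'E'
from scipy.spatial.transform import Rotation as Ro
def Rt(phi):
    c,s=np.cos(np.radians(phi)),np.sin(np.radians(phi))
    return np.array([[0,-s,c],[0,c,s],[-1,0,0]])
def st():
    s=r.sense(); R=Ro.from_euler('xyz',s['tcp_rot'],degrees=True).as_matrix()
    print('t',round(s['time'],2),'pos',s['tool_pos'].round(1),'jawang',np.degrees(np.arctan2(R[1,2],R[0,2])).round(2),'xdir',R[:,0].round(3),'F',s['ft_force'].round(1),'gap',round(s['finger_gap'],1),'j',s['joint_pos'].round(0))
    return s,R
def go(p,phi=None,Rg=None):
    s,R=st()
    G=Rg if Rg is not None else Rt(phi)
    print('shift cm',(R.T@(np.array(p)-s['tool_pos'])/10).round(2),'rot',np.degrees(Ro.from_matrix(R.T@G).as_rotvec()).round(2))
E
python3 - <<'E'
from h import *
def A(f,pts,z,k,ox,oy):
    q=np.array([W(f,ox+u/k,oy+v/k,z) for u,v in pts]);c=q.mean(0);d=q-c
    print(q.tolist(),c,np.degrees(np.arctan2(d[:,1],d[:,0])).round(1),np.hypot(d[:,0],d[:,1]).round(1))
A('top0',[(397,147),(137,235),(346,417)],9,6,335,180)
A('top0',[(485,69),(367,266),(598,268)],128,4,160,130)
A('top0',[(45,485),(148,432)],28,4,160,130)
print(W('top0',160+481/4,130+425/4,120))
a=np.load('pics/top0.npz')['T'];print(r.calibration('wrist'))
st()
phi=-80
go([430,-259,330],-133.6+90)
E
```

```text
[[553.1, -317.1, 9.0], [514.8, -196.7, 9.0], [430.6, -289.0, 9.0]] [ 499.5 -267.6    9. ] [ -42.7   77.8 -162.7] [73.  72.5 72.1]
[[691.9, 12.2, 128.0], [567.7, 88.4, 128.0], [564.2, -56.3, 128.0]] [607.93333333  14.76666667 128.        ] [  -1.8  118.7 -121.6] [84.  83.9 83.4]
[[436.2, 307.5, 28.0], [470.2, 239.0, 28.0]] [453.2  273.25  28.  ] [116.4 -63.6] [38.2 38.2]
[467.3  18.7 120. ]
{'fx': 363.0726277753233, 'fy': 363.0726277753233, 'cx': 275.6286062530329, 'cy': 214.20707975726245, 'pose': array([[ 2.44265611e-01, -9.18243818e-01, -3.11709162e-01,
         2.26206894e+02],
       [-9.69707495e-01, -2.31732031e-01, -7.72505009e-02,
        -5.61183126e+02],
       [-1.29820237e-03,  3.21136352e-01, -9.47032079e-01,
         3.74027672e+02],
       [ 0.00000000e+00,  0.00000000e+00,  0.00000000e+00,
         1.00000000e+00]])}
t 0.1 pos [ 146.5 -581.3  230.4] jawang -75.86 xdir [-0.     0.002 -1.   ] F [-0.1 -0.5  0.4] gap 85.4 j [-81.   8.  85.  -0.  87.  -5.]
t 0.1 pos [ 146.5 -581.3  230.4] jawang -75.86 xdir [-0.     0.002 -1.   ] F [-0.1 -0.5  0.4] gap 85.4 j [-81.   8.  85.  -0.  87.  -5.]
shift cm [ -9.92  35.36 -24.35] rot [-3.226e+01 -9.000e-02 -3.000e-02]
```

Call:
servo_tool:
  commands:
    - [[0, -7, 35.4, -24.4, -35, 0, 0], [0, -7, 35.4, -24.4, -35, 0, 0], [0, -7, 35.4, -24.4, -35, 0, 0], [0, -7, 35.4, -24.4, -35, 0, 0], [0, -7, 35.4, -24.4, -35, 0, 0], [0, -7, 35.4, -24.4, -35, 0, 0], [0, -7, 35.4, -24.4, -35, 0, 0], [0, -7, 35.4, -24.4, -35, 0, 0]]
  force: 40

```text
time: 0.9
tool_pos: [407.9, -283.3, 295.6]
tcp_rot: [170.5, 90.0, 129.6]
ft_force: [0.8, -1.2, -0.6]
finger_gap: 86.0
```

Call:
servo_tool:
  commands:
    - [[0, 0, 0, 0, 0, 0, 0], [0, 0, 0, 0, 0, 0, 0], [0, 0, 0, 0, 0, 0, 0], [0, 0, 0, 0, 0, 0, 0]]

```text
time: 1.3
tool_pos: [406.1, -286.1, 295.0]
tcp_rot: [-163.1, 89.9, 155.9]
ft_force: [0.9, -0.9, -0.7]
finger_gap: 85.4
```

```bash
python3 - <<'E'
from h import *
st();snap('wrist','w1')
go([500,60,320],0)
E
```

```text
t 1.3 pos [ 406.1 -286.1  295. ] jawang -40.98 xdir [-0.001  0.    -1.   ] F [ 0.9 -0.9 -0.7] gap 85.4 j [-41. -10.  96.  -0.  94.  -0.]
t 1.35 pos [ 406.1 -286.1  295.1] jawang -40.99 xdir [-0.001  0.    -1.   ] F [-0.3 -0.  -0.1] gap 85.1 j [-41. -10.  96.  -0.  94.  -0.]
shift cm [ -2.49  32.29 -15.62] rot [-4.099e+01 -5.000e-02 -1.000e-02]
```

View pics/w1.png

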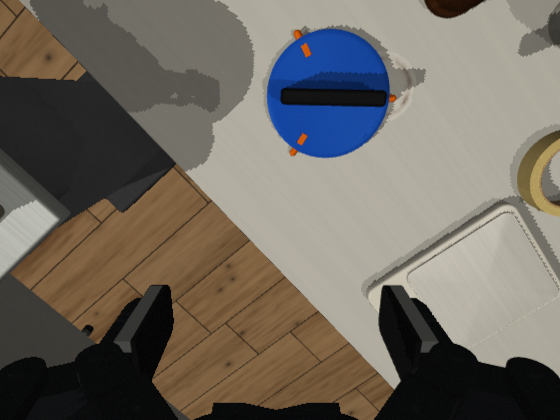

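The wrist view shows the lid with its bar from (281,97) to (387,98) and lugs at (299,34), (293,152) and (392,99). I'll enlarge it and measure.

```bash
python3 - <<'E'
from h import *
p=cv2.imread('pics/w1.png')
cv2.imwrite('pics/c3.png',cv2.resize(p[20:165,255:405],None,fx=4,fy=4,interpolation=cv2.INTER_CUBIC))
E
```

```text
(no output)
```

View pics/c3.png

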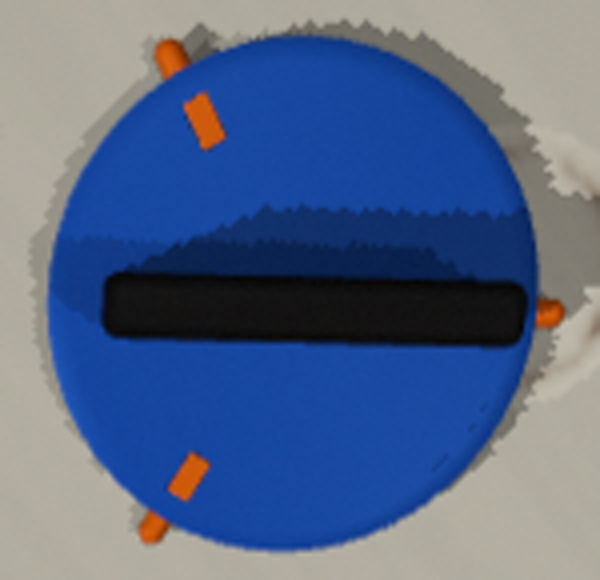

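Call:
servo_tool:
  commands:
    - [[0, -2.5, 32.5, -15.5, -41, 0, 0], [0, -2.5, 32.5, -15.5, -41, 0, 0], [0, -2.5, 32.5, -15.5, -41, 0, 0], [0, -2.5, 32.5, -15.5, -41, 0, 0], [0, -2.5, 32.5, -15.5, -41, 0, 0], [0, -2.5, 32.5, -15.5, -41, 0, 0], [0, -2.5, 32.5, -15.5, -41, 0, 0], [0, -2.5, 32.5, -15.5, -41, 0, 0]]

```text
time: 2.15
tool_pos: [503.0, 65.4, 320.6]
tcp_rot: [82.1, 89.9, 82.4]
ft_force: [-0.4, -0.4, 0.2]
finger_gap: 85.4
```

Call:
servo_tool:
  commands:
    - [[0, 0, 0, 0, 0, 0, 0], [0, 0, 0, 0, 0, 0, 0], [0, 0, 0, 0, 0, 0, 0]]

```text
time: 2.45
tool_pos: [502.3, 60.2, 320.3]
tcp_rot: [-131.7, 90.0, -131.7]
ft_force: [-0.8, -0.5, -0.4]
finger_gap: 85.1
```

```bash
python3 - <<'E'
from h import *
st();snap('wrist','w2')
go([453,274,150],26.4)
E
```

```text
t 2.45 pos [502.3  60.2 320.3] jawang -0.0 xdir [-0.    -0.001 -1.   ] F [-0.8 -0.5 -0.4] gap 85.1 j [ 1. -8. 92. -0. 97.  1.]
t 2.5 pos [502.3  60.3 320.4] jawang -0.01 xdir [-0. -0. -1.] F [-0.6 -0.2  0.2] gap 85.4 j [ 1. -8. 92. -0. 97.  1.]
shift cm [17.04 21.38 -4.93] rot [-2.641e+01 -2.000e-02  1.000e-02]
```

View pics/w2.png

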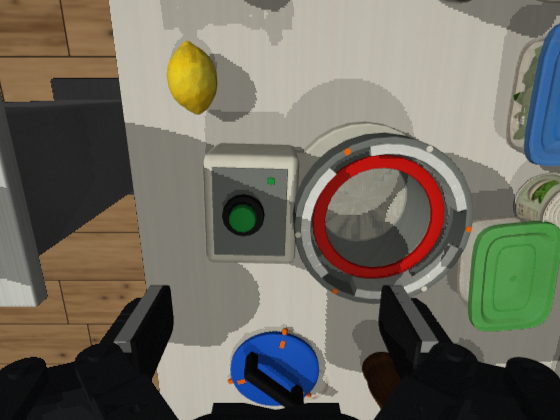

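The wrist view shows the bowl with its red ring centred near (379,216) and orange gap dots at (347,152), (468,229) and (335,291). White stop dots are at (430,148), (297,234) and (424,289), and the near lemon (not the one wanted) is at (191,78).

```bash
python3 - <<'E'
from h import *
def A(f,pts,z):
    q=np.array([W(f,u,v,z) for u,v in pts])
    A_=np.c_[2*q[:,:2],np.ones(len(q))];s=np.linalg.lstsq(A_,(q[:,:2]**2).sum(1),rcond=None)[0];c=s[:2];d=q[:,:2]-c
    print('circ',c.round(1),np.degrees(np.arctan2(d[:,1],d[:,0])).round(1),np.hypot(d[:,0],d[:,1]).round(1))
k=lambda L:[(255+u/4,20+v/4) for u,v in L]
A('w1',k([(558,314),(165,48),(150,535)]),7)
e=[W('w1',*q,58) for q in k([(103,304),(526,316)])];print(e,(e[0]+e[1])/2,np.degrees(np.arctan2(*(e[1]-e[0])[1::-1])))
A('w2',[(468,229.5),(347,152),(335,291)],128)
A('w2',[(430,148),(297.5,234),(424,289)],128)
a=np.load('pics/w2.npz')['p'].astype(int)
m=((a[:,:,0]>120)&(a[:,:,1]<50)&(a[:,:,2]<60)).astype(np.uint8);m[:, :300]=0
cs=max(cv2.findContours(m,0,2)[0],key=cv2.contourArea)
A('w2',cs[:,0,:][::3],111)
print(W('w2',242,219,120),W('w2',242,219))
p=cv2.imread('pics/w2.png')
cv2.imwrite('pics/c4.png',cv2.resize(p[120:310,280:480],None,fx=3,fy=3,interpolation=cv2.INTER_CUBIC))
E
```

```text
circ [ 500.3 -266.8] [ -42.6   78.4 -162.1] [75.5 75.5 75.5]
[array([ 460.3, -230.4,   58. ]), array([ 538.3, -301.9,   58. ])] [ 499.3  -266.15   58.  ] -42.51044707800085
circ [608.1  15.5] [  -1.8  118.7 -121.4] [84.4 84.4 84.4]
circ [608.5  15.5] [  65.6 -174.9  -54.8] [85.3 85.3 85.3]
circ [607.8  17.1] [ 101.3  105.7  108.3  113.9  119.   123.1  126.8  145.4  147.3  152.8
  157.2  160.4  164.1  168.1  177.5 -176.7 -167.1 -162.9 -156.9 -153.4
 -150.2 -145.3 -128.3 -123.3 -118.9 -115.3 -108.4  -86.1  -76.4  -70.2
  -64.9  -63.2  -60.3  -57.   -54.2  -48.4  -42.   -28.5  -24.4  -19.9
  -14.   -10.9   -6.1    1.5   20.5   25.6   29.5   32.9   35.7   44.4
   52.3   60.7   63.4   66.6   71.    74.2   84.3   86.8   91.4   95.5] [67.1 66.3 66.2 65.5 66.3 65.6 66.2 66.5 66.2 66.9 65.4 66.  65.6 66.3
 65.6 65.5 66.6 65.6 66.7 66.2 66.8 66.3 66.1 66.4 66.2 66.8 66.2 64.2
 63.4 62.8 65.3 66.3 66.7 66.2 67.  66.2 67.  66.9 66.1 66.7 65.8 66.6
 66.  66.5 66.4 65.9 66.4 65.9 66.4 65.7 65.7 66.5 65.9 66.3 65.4 66.4
 64.2 64.  65.8 66.1]
[467.9  21.  120. ] [467.9  21.  119.9]
```

View pics/c4.png

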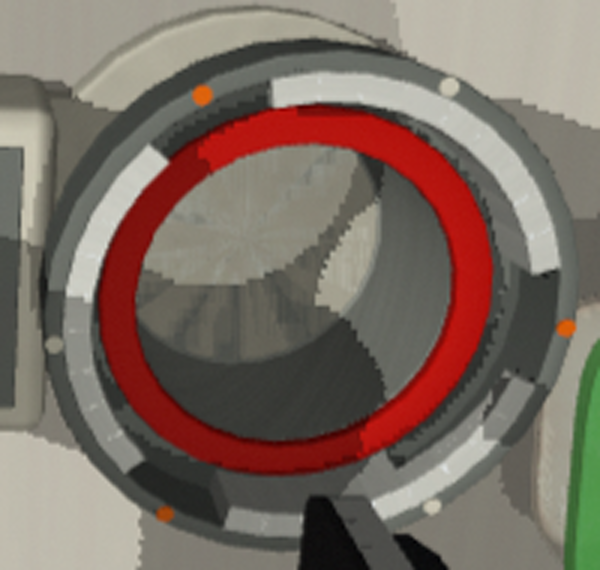

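Call:
servo_tool:
  commands:
    - [[0, 10, 21.3, -4.9, -26.4, 0, 0], [0, 10, 21.3, -4.9, -26.4, 0, 0], [0, 10, 21.3, -4.9, -26.4, 0, 0], [0, 10, 21.3, -4.9, -26.4, 0, 0], [0, 10, 21.3, -4.9, -26.4, 0, 0], [0, 10, 21.3, -4.9, -26.4, 0, 0], [0, 10, 21.3, -4.9, -26.4, 0, 0], [0, 10, 21.3, -4.9, -26.4, 0, 0]]

```text
time: 3.3
tool_pos: [453.9, 273.7, 221.4]
tcp_rot: [-25.2, 89.9, 1.2]
ft_force: [0.5, 0.5, -0.1]
finger_gap: 85.3
```

```bash
python3 - <<'E'
from h import *
st();snap('wrist','w3');snap('top','top1')
go([453,274,20],26.4)
E
```

```text
t 3.3 pos [453.9 273.7 221.4] jawang 26.44 xdir [ 0.001  0.    -1.   ] F [ 0.5  0.5 -0.1] gap 85.3 j [26. -3. 97. -0. 86. -1.]
t 3.4 pos [454.1 273.7 221.6] jawang 26.41 xdir [ 0.002  0.    -1.   ] F [-0.2 -0.3  0. ] gap 85.5 j [26. -3. 97. -0. 86. -1.]
shift cm [20.16  0.08 -0.12] rot [0.01 0.1  0.02]
```

View pics/w3.png

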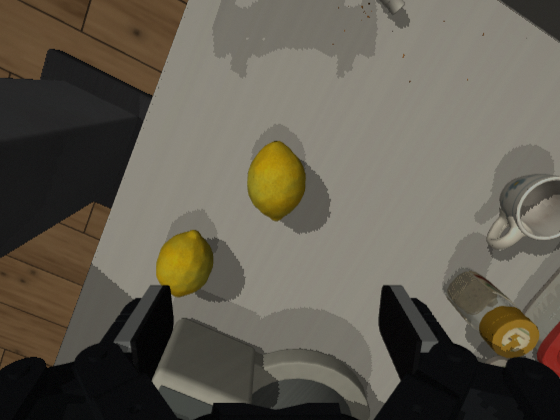

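The picture confirms two candidates: the far lemon at (276,180) and the near one at (185,263). The far one at world (453,274) is 530 mm from the base and the near one 436 mm, so I take the far one. I'll measure it once more.

```bash
python3 - <<'E'
from h import *
a=np.load('pics/w3.npz')['p'];hs=cv2.cvtColor(a,cv2.COLOR_RGB2HSV)
m=cv2.inRange(hs,(18,150,60),(35,255,255));m[:130]=0;m[235:]=0;m[:,:240]=0;m[:,320:]=0
(c,ax,ang)=cv2.fitEllipse(max(cv2.findContours(m,0,1)[0],key=cv2.contourArea));print(c,ax,ang)
print(W('w3',c[0],c[1],28),W('w3',c[0],c[1]))
t=np.radians(ang+90);d=np.array([np.cos(t),np.sin(t)])*30
e=W('w3',c[0]+d[0],c[1]+d[1],28)-W('w3',c[0]-d[0],c[1]-d[1],28);print('long',np.degrees(np.arctan2(e[1],e[0])))
x=W('w3',c[0],c[1],28)
go([x[0],x[1],12],np.degrees(np.arctan2(e[1],e[0]))%180-90)
cv2.imwrite('pics/c5.png',cv2.resize(a[130:310,140:330,::-1],None,fx=3,fy=3))
E
```

```text
(275.7968444824219, 180.43423461914062) (55.88626480102539, 74.80003356933594) 0.3932798504829407
[452.7 275.8  28. ] [449.6 282.   57.1]
long -63.917151343510035
t 3.4 pos [454.1 273.7 221.6] jawang 26.41 xdir [ 0.002  0.    -1.   ] F [-0.2 -0.3  0. ] gap 85.5 j [26. -3. 97. -0. 86. -1.]
shift cm [20.96  0.26 -0.06] rot [0.32 0.1  0.02]
```

View pics/c5.png

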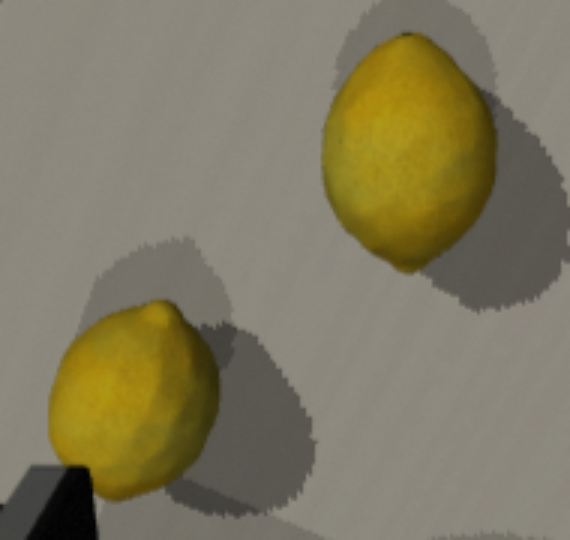

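Call:
servo_tool:
  commands:
    - [[0, 5, 0.3, -0.1, 0.3, 0, 0], [0, 10, 0.3, -0.1, 0.3, 0, 0], [0, 14, 0.3, -0.1, 0.3, 0, 0], [0, 17, 0.3, -0.1, 0.3, 0, 0], [0, 19.5, 0.3, -0.1, 0.3, 0, 0], [0, 21.3, 0.3, -0.1, 0.3, 0, 0], [0, 21.3, 0.3, -0.1, 0.3, 0, 0], [0, 21.3, 0.3, -0.1, 0.3, 0, 0]]

```text
time: 4.2
tool_pos: [451.5, 276.6, 8.3]
tcp_rot: [-10.3, 90.0, 15.9]
ft_force: [0.7, 0.4, -0.0]
finger_gap: 85.5
```

Call:
servo_tool:
  commands:
    - [[200, 0, 0, 0, 0, 0, 0], [200, 0, 0, 0, 0, 0, 0], [200, 0, 0, 0, 0, 0, 0], [200, 0, 0, 0, 0, 0, 0], [200, 0, 0, 0, 0, 0, 0], [200, 0, 0, 0, 0, 0, 0], [200, 0, 0, 0, 0, 0, 0]]
  force: 30

```text
time: 4.9
tool_pos: [452.0, 277.7, 9.6]
tcp_rot: [-7.3, 89.8, 19.0]
ft_force: [-1.6, -2.4, 8.7]
finger_gap: 52.5
```

Call:
servo_tool:
  commands:
    - [[200, -3, 0, 0, 0, 0, 0], [200, -7, 0, 0, 0, 0, 0], [200, -12, 0, 0, 0, 0, 0], [200, -17, 0, 0, 0, 0, 0], [200, -22, 0, 0, 0, 0, 0], [200, -22, 0, 0, 0, 0, 0], [200, -22, 0, 0, 0, 0, 0]]

```text
time: 5.6
tool_pos: [451.8, 277.7, 230.0]
tcp_rot: [-0.5, 89.7, 25.8]
ft_force: [-0.7, -0.0, -1.3]
finger_gap: 52.8
```

```bash
python3 - <<'E'
from h import *
st();snap('wrist','w4')
go([608,15.5,215],26.4)
E
```

```text
t 5.6 pos [451.8 277.7 230. ] jawang 26.25 xdir [ 0.004  0.002 -1.   ] F [-0.7 -0.  -1.3] gap 52.8 j [26. -4. 97. -0. 87. -0.]
t 5.65 pos [450.6 277.2 227.7] jawang 26.25 xdir [ 0.001  0.    -1.   ] F [ 0.4 -0.3 -2.4] gap 52.8 j [26. -3. 97.  0. 87. -0.]
shift cm [  1.27 -30.43   2.54] rot [-0.15  0.04 -0.  ]
```

View pics/w4.png

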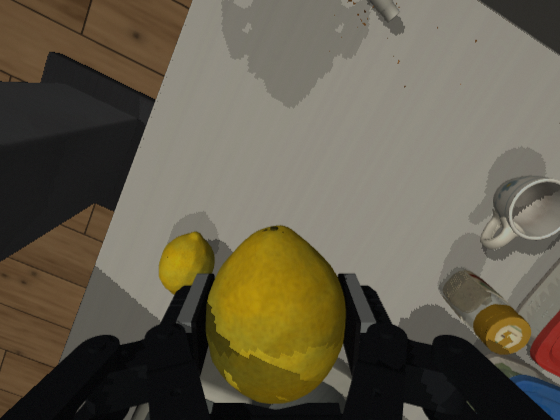

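Call:
servo_tool:
  commands:
    - [[200, 0, -5, 0.4, 0, 0, 0], [200, 0, -10, 0.8, 0, 0, 0], [200, 0, -15, 1.2, 0, 0, 0], [200, 0, -20, 1.7, 0, 0, 0], [200, 0, -25, 2.1, 0, 0, 0], [200, 1, -30.4, 2.5, 0, 0, 0], [200, 1, -30.4, 2.5, 0, 0, 0], [200, 1, -30.4, 2.5, 0, 0, 0]]

```text
time: 6.45
tool_pos: [606.3, 14.0, 214.0]
tcp_rot: [150.1, 89.7, 176.2]
ft_force: [0.4, -0.8, -1.1]
finger_gap: 52.7
```

```bash
python3 - <<'E'
from h import *
go([608,15.5,85],26.4)
E
```

```text
t 6.45 pos [606.3  14.  214. ] jawang 26.08 xdir [-0.006  0.    -1.   ] F [ 0.4 -0.8 -1.1] gap 52.7 j [ -4.   9.  85.   0.  86. -30.]
shift cm [12.9   0.02  0.29] rot [-0.32 -0.28 -0.16]
```

Call:
servo_tool:
  commands:
    - [[200, 3, 0, 0.2, 0, 0, 0], [200, 6, 0, 0.2, 0, 0, 0], [200, 9, 0, 0.2, 0, 0, 0], [200, 11.5, 0, 0.2, 0, 0, 0], [200, 13, 0, 0.2, 0, 0, 0], [200, 13, 0, 0.2, 0, 0, 0], [45, 13, 0, 0.2, 0, 0, 0], [45, 13, 0, 0.2, 0, 0, 0]]

```text
time: 7.25
tool_pos: [610.8, 16.7, 89.8]
tcp_rot: [-28.0, 89.8, -1.8]
ft_force: [-0.2, 0.1, 0.1]
finger_gap: 70.4
```

Call:
servo_tool:
  commands:
    - [[45, 0, 0, 0, 0, 0, 0], [45, 0, 0, 0, 0, 0, 0], [45, -4, 0, 0, 0, 0, 0], [45, -8, 0, 0, 0, 0, 0], [45, -13, 0, 0, 0, 0, 0], [45, -17, 0, 0, 0, 0, 0], [45, -18, 0, 0, 0, 0, 0], [45, -18, 0, 0, 0, 0, 0]]

```text
time: 8.05
tool_pos: [610.9, 16.3, 271.1]
tcp_rot: [-28.9, 89.7, -2.7]
ft_force: [-1.0, 0.7, -1.1]
finger_gap: 70.2
```

```bash
python3 - <<'E'
from h import *
snap('wrist','w5');snap('top','top2')
go([500,-267,200],47.5)
E
```

```text
t 8.15 pos [608.9  16.4 266.2] jawang 26.23 xdir [-0.001  0.    -1.   ] F [ 0.1  0.  -0.7] gap 70.4 j [ -3.   8.  81.   0.  91. -30.]
shift cm [  6.64 -20.61 -22.29] rot [-21.27  -0.06  -0.06]
```

View pics/w5.png

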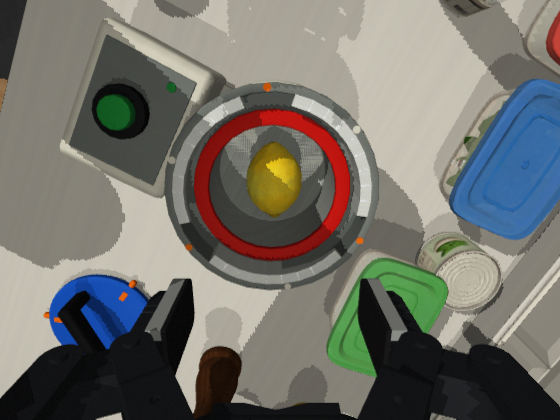

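View pics/top2.png

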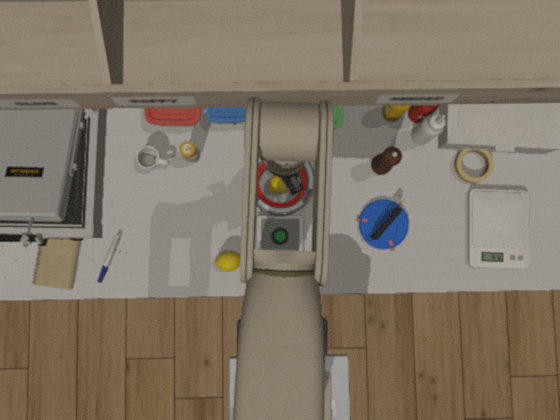

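Lemon is in the bowl at (273,178); gap dots at (267,88), (360,240) and (188,247). Next I'll refine the bowl and go to the lid.

```bash
python3 - <<'E'
from h import *
def A(f,pts,z):
    q=np.array([W(f,u,v,z) for u,v in pts])
    A_=np.c_[2*q[:,:2],np.ones(len(q))];s=np.linalg.lstsq(A_,(q[:,:2]**2).sum(1),rcond=None)[0];c=s[:2];d=q[:,:2]-c
    print('circ',c.round(1),np.degrees(np.arctan2(d[:,1],d[:,0])).round(1),np.hypot(d[:,0],d[:,1]).round(1).mean())
A('w5',[(267,87.5),(360,240),(188.5,246.5)],128)
A('w5',[(357,129),(172,160),(287,286)],128)
a=np.load('pics/w5.npz')['p'].astype(int)
m=((a[:,:,0]>120)&(a[:,:,1]<50)&(a[:,:,2]<60)).astype(np.uint8);m[:, :180]=0;m[270:]=0
cs=cv2.findContours(m,cv2.RETR_CCOMP,1)
L=sorted(cs[0],key=cv2.contourArea)[-2:]
for c in L: A('w5',c[:,0,:][::15],110)
print(W('w5',118,112,120))
E
```

```text
circ [608.2  15.6] [ 118.6   -1.  -122.1] 84.6
circ [608.2  16.2] [  65.5 -174.3  -55. ] 84.8
circ [607.1  15.8] [ 127.8  115.2  102.5   89.1   73.9   57.1   42.7   29.1   14.9   -0.7
  -16.5  -33.9  -49.1  -63.1  -77.2  -92.4 -109.4 -127.5 -142.9 -156.7
 -170.4  175.1  158.2  142.9  129.6] 55.88000000000001
circ [607.6  17.1] [ 112.8  123.3  134.1  145.9  158.2  171.2 -176.4 -164.6 -153.2 -141.4
 -128.8 -114.2 -101.9  -89.6  -77.1  -65.   -54.5  -41.9  -29.2  -14.9
   -0.9   12.1   23.8   35.4   47.1   59.2   73.2   86.6   98.6  109.1] 66.27333333333334
[471.1  22.3 120. ]
```

Call:
servo_tool:
  commands:
    - [[0, 0, -3.3, -3.5, -3.5, 0, 0], [0, 0, -6.6, -7.1, -7, 0, 0], [0, 0, -9.9, -10.7, -10.5, 0, 0], [0, 1, -13.2, -14.2, -14, 0, 0], [0, 3, -16.5, -17.8, -17.5, 0, 0], [0, 5, -20.6, -22.3, -21.3, 0, 0], [0, 6.6, -20.6, -22.3, -21.3, 0, 0], [0, 6.6, -20.6, -22.3, -21.3, 0, 0]]

```text
time: 8.95
tool_pos: [496.2, -267.5, 195.0]
tcp_rot: [102.4, 89.4, 149.7]
ft_force: [-0.1, -0.1, -0.9]
finger_gap: 85.2
```

```bash
python3 - <<'E'
from h import *
snap('wrist','w6')
go([500,-267,28],47.5)
E
```

```text
t 9.0 pos [ 497.7 -266.5  197.1] jawang 47.38 xdir [-0.006  0.005 -1.   ] F [-0.3  1.1  0.8] gap 85.2 j [-33.   3.  93.   0.  84. -81.]
shift cm [16.91 -0.34  0.14] rot [-0.12 -0.06 -0.45]
```

View pics/w6.png

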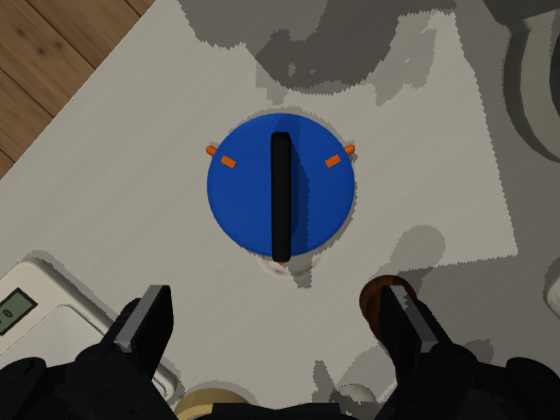

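```bash
python3 - <<'E'
from h import *
p=cv2.imread('pics/w6.png')
cv2.imwrite('pics/c6.png',cv2.resize(p[100:280,195:370],None,fx=3.4,fy=3.2,interpolation=cv2.INTER_CUBIC))
a=W('w6',281,134,58);b=W('w6',282,261,58);print(a,b,(a+b)/2,np.degrees(np.arctan2(*(b-a)[1::-1])))
for q in [(210,151),(351,150)]: print(W('w6',*q,7))
print(np.hypot(*(W('w6',210,151,7)-W('w6',351,150,7))[:2]), 'expect',2*75.5*np.sin(np.radians(60)))
g=np.load('pics/w6.npz')['p'].astype(int)
m=((g[:,:,2]>g[:,:,0]+50)).astype(np.uint8)
c=max(cv2.findContours(m,0,1)[0],key=cv2.contourArea);c=cv2.convexHull(c)[:,0,:]
q=np.array([W('w6',u,v,12) for u,v in c]);A_=np.c_[2*q[:,:2],np.ones(len(q))];s=np.linalg.lstsq(A_,(q[:,:2]**2).sum(1),rcond=None)[0];print('disc',s[:2],np.sqrt(s[2]+s[0]**2+s[1]**2))
E
```

```text
[ 459.1 -228.6   58. ] [ 538.  -299.6   58. ] [ 498.55 -264.1    58.  ] -41.98320018633353
[ 430.6 -289.5    7. ]
[ 517.  -194.4    7. ]
128.48723672022834 expect 130.76983597145022
disc [ 499.46153008 -265.88686804] 68.2896172831007
```

View pics/c6.png

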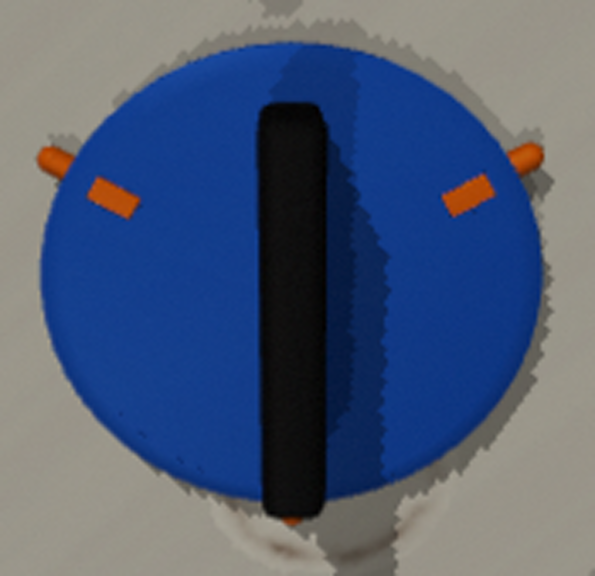

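Call:
servo_tool:
  commands:
    - [[0, 4, 0, 0, 0, 0, 0], [0, 8, 0, 0, 0, 0, 0], [0, 10, 0, 0, 0, 0, 0], [0, 10, 0, 0, 0, 0, 0], [0, 10, 0, 0, 0, 0, 0]]

```text
time: 9.5
tool_pos: [500.9, -265.9, 102.0]
tcp_rot: [74.4, 90.0, 122.0]
ft_force: [0.0, -0.0, 1.6]
finger_gap: 85.3
```

```bash
python3 - <<'E'
from h import *
go([499.5,-266,28],47.6)
E
```

```text
t 9.5 pos [ 500.9 -265.9  102. ] jawang 47.61 xdir [-0.  0. -1.] F [ 0.  -0.   1.6] gap 85.3 j [-33.   8.  98.   0.  73. -81.]
shift cm [ 7.4  0.1 -0.1] rot [ 0.01  0.01 -0.03]
```

Call:
servo_tool:
  commands:
    - [[0, 3, 0.1, -0.1, 0, 0, 0], [0, 5.5, 0.1, -0.1, 0, 0, 0], [0, 7.4, 0.1, -0.1, 0, 0, 0], [0, 7.4, 0.1, -0.1, 0, 0, 0], [120, 7.4, 0.1, -0.1, 0, 0, 0], [200, 7.4, 0.1, -0.1, 0, 0, 0], [255, 7.4, 0.1, -0.1, 0, 0, 0], [255, 7.4, 0.1, -0.1, 0, 0, 0]]
  force: 40

```text
time: 10.3
tool_pos: [499.8, -267.5, 28.9]
tcp_rot: [-80.8, 89.9, -33.2]
ft_force: [-0.2, 0.3, -0.6]
finger_gap: 28.3
```

Call:
servo_tool:
  commands:
    - [[255, 0, 0, 0, 0, 0, 0], [255, 0, 0, 0, 0, 0, 0], [255, 0, 0, 0, 0, 0, 0], [255, 0, 0, 0, 0, 0, 0], [255, 0, 0, 0, 0, 0, 0]]
  force: 60

```text
time: 10.8
tool_pos: [499.6, -267.4, 28.5]
tcp_rot: [-77.2, 89.9, -29.6]
ft_force: [-0.8, 0.5, 5.3]
finger_gap: 15.0
```

```bash
python3 - <<'E'
from h import *
st()
E
```

```text
t 10.8 pos [ 499.6 -267.4   28.5] jawang 47.53 xdir [ 0.001 -0.001 -1.   ] F [-0.8  0.5  5.3] gap 15.0 j [-33.  13. 101.   0.  66. -81.]
```

Call:
servo_tool:
  commands:
    - [[255, -2, 0, 0, 0, 0, 0], [255, -5, 0, 0, 0, 0, 0], [255, -9, 0, 0, 0, 0, 0], [255, -13, 0, 0, 0, 0, 0], [255, -17, 0, 0, 0, 0, 0], [255, -19, 0, 0, 0, 0, 0], [255, -19, 0, 0, 0, 0, 0], [255, -19, 0, 0, 0, 0, 0]]

```text
time: 11.6
tool_pos: [498.8, -266.9, 217.0]
tcp_rot: [98.4, 90.0, 145.9]
ft_force: [0.1, 0.7, -0.5]
finger_gap: 14.6
```

```bash
python3 - <<'E'
from h import *
snap('wrist','w7')
go([608,15.8,220],88.4)
E
```

```text
t 11.65 pos [ 498.2 -266.5  215.7] jawang 47.54 xdir [-0.002  0.001 -1.   ] F [-0.6 -0.7 -0.7] gap 14.6 j [-33.   3.  92.   0.  85. -81.]
shift cm [-0.41 10.96 28.24] rot [-4.086e+01  3.000e-02 -1.400e-01]
```

View pics/w7.png

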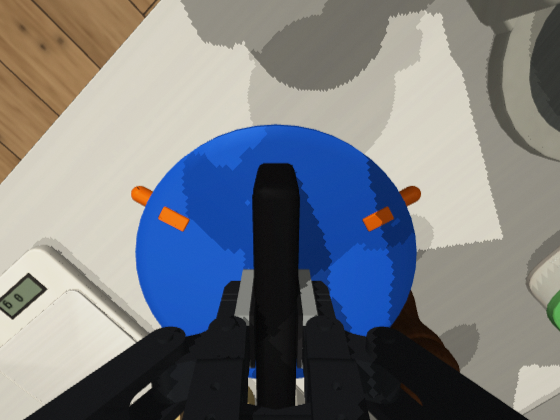

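```bash
python3 - <<'E'
from h import *
s,R=st()
tp=s['tool_pos']
for q in [(137,191),(416,191),(173,218),(378,218),(160,210),(190,225)]:
    w=W('w7',*q); print(q,'depth z',w, 'tool@lug z', (R.T@(W('w7',*q,z=tp[2]-29+8)-tp)).round(1), 'tool depth',(R.T@(w-tp)).round(1))
g=np.load('pics/w7.npz');a=g['p'].astype(int)
m=((a[:,:,2]>a[:,:,0]+50)&(a[:,:,2]>70)).astype(np.uint8)
c=max(cv2.findContours(m,0,1)[0],key=cv2.contourArea);c=cv2.convexHull(c)[:,0,:]
c=c[c[:,1]<270]
q=np.array([W('w7',u,v,tp[2]-29+13) for u,v in c]);A_=np.c_[2*q[:,:2],np.ones(len(q))];s=np.linalg.lstsq(A_,(q[:,:2]**2).sum(1),rcond=None)[0];print('disc',s[:2],np.sqrt(s[2]+s[0]**2+s[1]**2), R.T@(np.array([s[0],s[1],tp[2]])-tp))
E
```

```text
t 11.65 pos [ 498.2 -266.5  215.7] jawang 47.54 xdir [-0.002  0.001 -1.   ] F [-0.6 -0.7 -0.7] gap 14.6 j [-33.   3.  92.   0.  85. -81.]
(137, 191) depth z [ 426.2 -287.3  199.2] tool@lug z [ 21.1  37.9 -65.7] tool depth [ 16.6  39.1 -63.9]
(416, 191) depth z [ 512.9 -192.7  199. ] tool@lug z [21.1 37.8 66.1] tool depth [16.8 39.  64.4]
(173, 218) depth z [ 446.  -282.5  204.3] tool@lug z [ 21.1  24.4 -49.9] tool depth [ 11.5  27.7 -47. ]
(378, 218) depth z [ 509.  -213.5  204.7] tool@lug z [21.1 24.3 49.4] tool depth [11.1 27.8 46.4]
(160, 210) depth z [ 439.4 -284.1  204.2] tool@lug z [ 21.1  28.4 -55.8] tool depth [ 11.6  31.5 -52.7]
(190, 225) depth z [ 453.7 -279.7  203.4] tool@lug z [ 21.1  20.7 -42. ] tool depth [ 12.4  23.9 -39.8]
disc [ 497.87997052 -266.62434423] 68.63046954300405 [ 0.00060045  0.19297745 -0.30620853]
```

Call:
servo_tool:
  commands:
    - [[255, -0.4, 1.8, 4.6, -6, 0, 0], [255, -0.4, 3.6, 9.2, -13, 0, 0], [255, -0.4, 5.4, 13.9, -20, 0, 0], [255, -0.4, 7.2, 18.5, -27, 0, 0], [255, -0.4, 9, 23.2, -34, 0, 0], [255, -0.4, 10.5, 26.5, -39, 0, 0], [255, -0.4, 11, 28.2, -40.9, 0, 0], [255, -0.4, 11, 28.2, -40.9, 0, 0]]
  force: 80

```text
time: 12.45
tool_pos: [607.7, 17.6, 219.0]
tcp_rot: [82.9, 89.8, 171.6]
ft_force: [-0.5, -0.2, -0.3]
finger_gap: 14.9
```

Call:
servo_tool:
  commands:
    - [[255, 0, 0, 0, 0, 0, 0], [255, 0, 0, 0, 0, 0, 0], [255, 0, 0, 0, 0, 0, 0]]

```text
time: 12.75
tool_pos: [607.9, 13.8, 221.3]
tcp_rot: [115.9, 90.0, -155.8]
ft_force: [0.4, -0.0, -1.8]
finger_gap: 14.9
```

```bash
python3 - <<'E'
from h import *
snap('wrist','w8')
go([608.5,15.8,160],88.4)
E
```

```text
t 12.8 pos [608.   14.  221.5] jawang 88.31 xdir [-0. -0. -1.] F [ 0.2 -0.3 -1.4] gap 14.7 j [ -4.   9.  85.  -0.  86. -92.]
shift cm [ 6.15 -0.05  0.18] rot [-0.09 -0.01 -0.01]
```

View pics/w8.png

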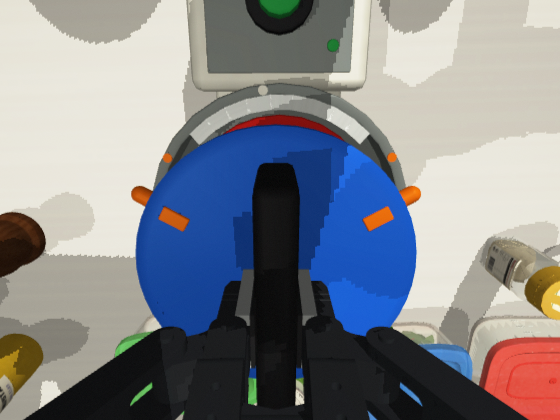

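```bash
python3 - <<'E'
from h import *
s,R=st();tp=s['tool_pos']
a=W('w8',166.5,158,128);b=W('w8',391.5,157,128);w=W('w8',263,90,128);print(a,b,w)
print(np.array([a,b])-[608,15.8,0],(a+b)/2, np.degrees(np.arctan2(a[1]-b[1],a[0]-b[0])))
for q in [(137,192),(416,192)]: print(W('w8',*q,tp[2]-20))
E
```

```text
t 12.8 pos [608.   14.  221.5] jawang 88.31 xdir [-0. -0. -1.] F [ 0.2 -0.3 -1.4] gap 14.7 j [ -4.   9.  85.  -0.  86. -92.]
[563.9 -56.4 128. ] [567.6  90.9 128. ] [523.7   8.6 128. ]
[[-44.1 -72.2 128. ]
 [-40.4  75.1 128. ]] [565.75  17.25 128.  ] -91.43889894642712
[567.1 -49.5 201.5]
[571.   80.4 201.5]
```

Call:
servo_tool:
  commands:
    - [[255, 2, -0.1, 0.2, -0.2, 0, 0], [255, 4, -0.1, 0.2, -0.2, 0, 0], [255, 5.5, -0.1, 0.2, -0.2, 0, 0], [255, 6, -0.1, 0.2, -0.2, 0, 0], [255, 6, -0.1, 0.2, -0.2, 0, 0], [255, 6, -0.1, 0.2, -0.2, 0, 0]]

```text
time: 13.4
tool_pos: [609.7, 17.1, 162.5]
tcp_rot: [-93.7, 89.9, -5.1]
ft_force: [-0.7, 0.1, -0.6]
finger_gap: 15.1
```

```bash
python3 - <<'E'
from h import *
go([609,15.9,138.5],88.5)
E
```

```text
t 13.4 pos [609.7  17.1 162.5] jawang 88.62 xdir [ 0.001 -0.    -1.   ] F [-0.7  0.1 -0.6] gap 15.1 j [ -3.  11.  88.  -0.  80. -92.]
shift cm [ 2.4   0.07 -0.12] rot [ 0.12 -0.    0.07]
```

Call:
servo_tool:
  commands:
    - [[255, 0.6, 0.05, -0.1, 0, 0, 0], [255, 1.0, 0.05, -0.1, 0, 0, 0], [255, 1.3, 0.05, -0.1, 0, 0, 0], [255, 1.6, 0.05, -0.1, 0, 0, 0], [255, 1.9, 0.05, -0.1, 0, 0, 0]]

```text
time: 13.9
tool_pos: [608.7, 16.4, 142.3]
tcp_rot: [63.7, 90.0, 152.4]
ft_force: [0.6, 0.1, -0.7]
finger_gap: 14.9
```

Call:
servo_tool:
  commands:
    - [[255, 0.2, 0, 0, 0, 0, 0], [255, 0.3, 0, 0, 0, 0, 0], [255, 0.3, 0, 0, 0, 0, 0]]

```text
time: 14.2
tool_pos: [608.6, 16.3, 139.4]
tcp_rot: [87.0, 90.0, 175.6]
ft_force: [-0.9, -0.4, -1.2]
finger_gap: 15.1
```

```bash
python3 - <<'E'
from h import *
print(r.sense()['wrist_torque'].round(2))
snap('wrist','w9')
go([609,15.9,138.5],88.5)
E
```

```text
[0.   0.04 0.  ]
t 14.25 pos [608.8  16.3 139.6] jawang 88.64 xdir [ 0.  0. -1.] F [-0.  -0.4 -0.4] gap 14.5 j [ -3.  12.  90.   0.  78. -92.]
shift cm [ 0.11 -0.02 -0.04] rot [0.14 0.   0.  ]
```

View pics/w9.png

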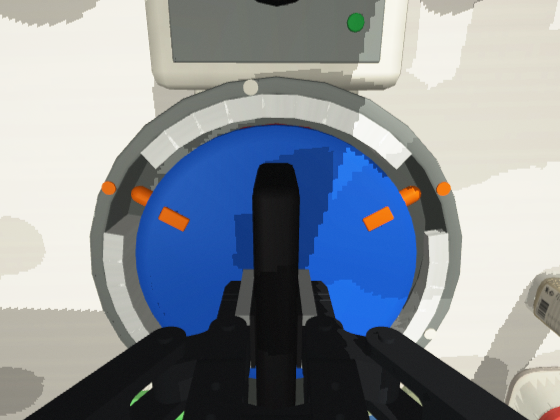

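The lugs at (140,195) and (411,195) are centred in the gaps, with no contact yet. I'll lower it onto the seal.

Call:
servo_tool:
  commands:
    - [[255, 0.1, 0, 0, 0, 0, 0], [255, 0.15, 0, 0, 0, 0, 0], [255, 0.15, 0, 0, 0, 0, 0]]

```text
time: 14.55
tool_pos: [608.9, 16.3, 138.4]
tcp_rot: [-89.7, 90.0, -1.0]
ft_force: [-0.1, -0.7, -0.1]
finger_gap: 14.9
```

Call:
servo_tool:
  commands:
    - [[255, 0.1, 0, 0, 0, 0, 0], [255, 0.1, 0, 0, 0, 0, 0], [255, 0.1, 0, 0, 0, 0, 0]]

```text
time: 14.85
tool_pos: [609.0, 16.3, 137.4]
tcp_rot: [-94.0, 90.0, -5.3]
ft_force: [-0.3, 0.1, 2.4]
finger_gap: 14.8
```

Call:
servo_tool:
  commands:
    - [[255, 0, 0, 0, 4, 0, 0], [255, 0, 0, 0, 8, 0, 0], [255, 0, 0, 0, 12, 0, 0], [255, 0.05, 0, 0, 16, 0, 0], [255, 0.1, 0, 0, 19, 0, 0], [255, 0.14, 0, 0, 22, 0, 0], [255, 0.17, 0, 0, 24, 0, 0], [255, 0.17, 0, 0, 24, 0, 0]]
  force: 100

```text
time: 15.65
tool_pos: [609.3, 16.3, 136.0]
tcp_rot: [-68.9, 89.9, -4.3]
ft_force: [-0.1, 0.1, 4.4]
finger_gap: 14.5
```

```bash
python3 - <<'E'
from h import *
print(r.sense()['wrist_torque'].round(2))
snap('wrist','w10')
st()
E
```

```text
[-0.   -0.01 -0.07]
t 15.7 pos [609.3  16.3 136. ] jawang 64.68 xdir [ 0.001 -0.    -1.   ] F [0.1 0.8 3.2] gap 14.6 j [ -3.  12.  90.   0.  78. -68.]
```

View pics/w10.png

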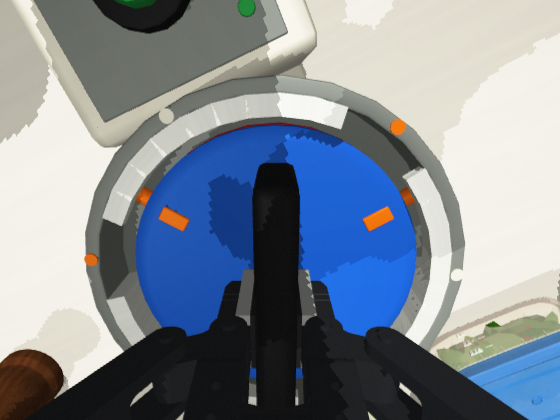

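Call:
servo_tool:
  commands:
    - [[255, 0.04, 0, 0, 3, 0, 0], [255, 0.08, 0, 0, 6, 0, 0], [255, 0.12, 0, 0, 9, 0, 0], [255, 0.17, 0, 0, 13, 0, 0], [255, 0.21, 0, 0, 17, 0, 0], [255, 0.24, 0, 0, 21, 0, 0], [255, 0.24, 0, 0, 24, 0, 0], [255, 0.24, 0, 0, 26, 0, 0]]

```text
time: 16.5
tool_pos: [609.5, 16.3, 134.1]
tcp_rot: [-43.8, 89.9, -5.2]
ft_force: [0.0, 0.6, 6.0]
finger_gap: 14.2
```

```bash
python3 - <<'E'
from h import *
print(r.sense()['wrist_torque'].round(2))
st()
E
```

```text
[-0.03  0.11  0.26]
t 16.5 pos [609.5  16.3 134.1] jawang 38.61 xdir [ 0.002 -0.    -1.   ] F [0.  0.6 6. ] gap 14.2 j [ -3.  12.  90.  -0.  77. -42.]
```

Call:
servo_tool:
  commands:
    - [[255, 0, 0, 0, 1, 0, 0], [255, 0, 0, 0, 2, 0, 0], [255, 0, 0, 0, 3, 0, 0], [255, 0, 0, 0, 3.5, 0, 0], [255, 0, 0, 0, 3.5, 0, 0]]

```text
time: 17.0
tool_pos: [609.2, 16.4, 134.1]
tcp_rot: [-45.4, 89.9, -10.1]
ft_force: [-2.3, 0.2, 7.2]
finger_gap: 14.5
```

```bash
python3 - <<'E'
from h import *
print(r.sense()['wrist_torque'].round(2))
st()
E
```

```text
[0.02 0.3  0.86]
t 17.0 pos [609.2  16.4 134.1] jawang 35.27 xdir [ 0.001 -0.    -1.   ] F [-2.3  0.2  7.2] gap 14.5 j [ -3.  12.  90.  -0.  77. -39.]
```

Call:
servo_tool:
  commands:
    - [[255, 0, 0, 0, 1, 0, 0], [255, 0, 0, 0, 1.5, 0, 0], [255, 0, 0, 0, 1.5, 0, 0]]

```text
time: 17.3
tool_pos: [609.0, 16.4, 134.1]
tcp_rot: [-69.9, 89.9, -36.0]
ft_force: [-2.1, -0.4, 8.9]
finger_gap: 14.6
```

```bash
python3 - <<'E'
from h import *
print(r.sense()['wrist_torque'].round(2))
st()
E
```

```text
[-0.03  0.48  1.8 ]
t 17.3 pos [609.   16.4 134.1] jawang 33.84 xdir [ 0.001 -0.001 -1.   ] F [-2.1 -0.4  8.9] gap 14.6 j [ -3.  12.  90.  -0.  77. -37.]
```

```bash
python3 - <<'E'
from h import *
snap('wrist','w11')
E
```

```text
(no output)
```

View pics/w11.png

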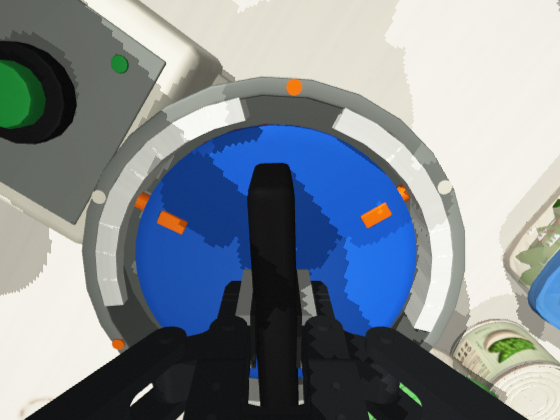

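Both visible lugs line up with the white dots at (98,197) and (444,187). I'll release and rise.

Call:
servo_tool:
  commands:
    - [[0, 0, 0, 0, 0, 0, 0], [0, 0, 0, 0, 0, 0, 0], [0, 0, 0, 0, 0, 0, 0], [0, 0, 0, 0, 0, 0, 0], [0, 0, 0, 0, 0, 0, 0], [0, -2, 0, 0, 0, 0, 0], [0, -5, 0, 0, 0, 0, 0], [0, -9, 0, 0, 0, 0, 0]]
  force: 40

```text
time: 18.15
tool_pos: [607.2, 16.4, 221.5]
tcp_rot: [142.9, 89.7, 176.6]
ft_force: [0.4, -0.3, -0.4]
finger_gap: 85.5
```

Call:
servo_tool:
  commands:
    - [[0, -4, 0, 0, 0, 0, 0], [0, -6, 0, 0, 0, 0, 0], [0, -6, 0, 0, 0, 0, 0], [0, -6, 0, 0, 0, 0, 0]]

```text
time: 18.55
tool_pos: [608.9, 16.3, 283.0]
tcp_rot: [-34.7, 90.0, -1.0]
ft_force: [-0.4, -0.3, -0.8]
finger_gap: 85.4
```

```bash
python3 - <<'E'
from h import *
st();snap('wrist','w12')
go([467.7,19.5,150],35)
E
```

```text
t 18.55 pos [608.9  16.3 283. ] jawang 33.64 xdir [ 0.001 -0.    -1.   ] F [-0.4 -0.3 -0.8] gap 85.4 j [ -3.   8.  79.   0.  93. -37.]
t 18.6 pos [608.3  16.3 281.6] jawang 33.64 xdir [-0.002  0.    -1.   ] F [-0.2  0.1 -0.5] gap 85.4 j [ -3.   8.  79.   0.  93. -37.]
shift cm [ 13.19   8.04 -11.51] rot [-1.36 -0.08 -0.06]
```

View pics/w12.png

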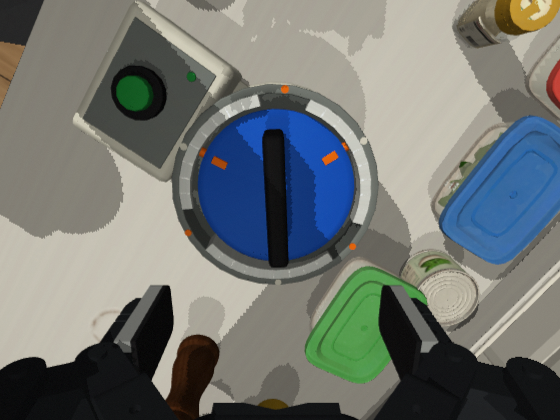

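```bash
python3 - <<'E'
from h import *
p=cv2.imread('pics/w12.png')
cv2.imwrite('pics/c12.png',cv2.resize(p[75:290,165:385],None,fx=2.7,fy=2.7,interpolation=cv2.INTER_CUBIC))
b=W('w12',279,266,164);a=W('w12',273,129.5,164);print((a+b)/2,np.degrees(np.arctan2(*(b-a)[1::-1])))
C=np.array([608,15.9])
for n,q,z in [('lugs',[(202.5,152.5),(347,146)],115),('marks',[(219,162.5),(331,157.5)],120),('white',[(182,147),(365,141),(277.5,282.5)],128),('orange',[(285,89.5),(188,233.5),(353,246)],128)]:
    w=np.array([W('w12',*k,z) for k in q])[:,:2]-C;print(n,np.degrees(np.arctan2(w[:,1],w[:,0])).round(1),np.hypot(w[:,0],w[:,1]).round(1))
for q in [(230,185),(320,185),(230,220),(310,220),(235,130),(310,130)]: print(W('w12',*q))
print(W('w12',135,92),W('w12',135,92,120))
E
```

```text
[606.9   19.35 164.  ] -53.90980662552707
lugs [-174.4   65.7] [70.3 72.5]
marks [-174.4   65.5] [53.9 55.9]
white [-173.9   64.8  -54.8] [85.6 85.6 85.5]
orange [ 118.3 -121.    -1.1] [84.4 85.1 85.1]
[ 5.723e+02 -5.000e-01  1.221e+02]
[637.3  42.3 120.6]
[589.  -27.9 122. ]
[648.5  11.5 121.7]
[551.6  41.4 121.5]
[603.   75.6 121.1]
[469.5  22.4 120.5] [469.3  22.3 120. ]
```

View pics/c12.png

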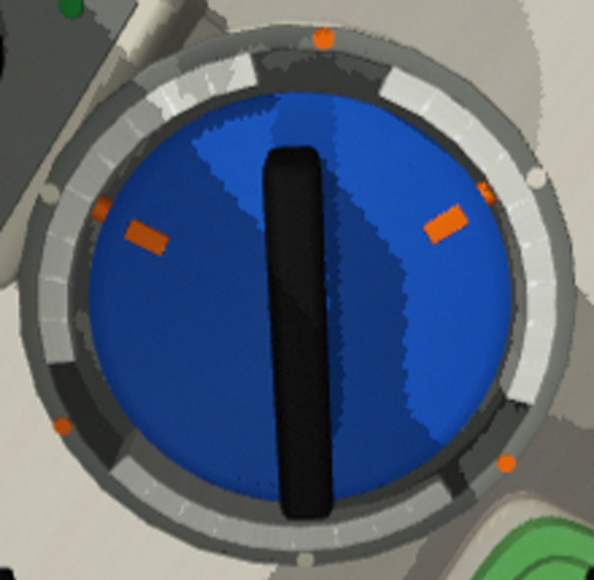

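The lid is flat, with its top reading 121–122 mm all round, and the lugs are within about 1° of the white dots. Next I'll press the button.

```bash
python3 - <<'E'
from h import *
for q in [(135,92),(125,85),(145,100),(157,105),(113,80),(160,85),(110,105),(170,120),(95,120),(190,77)]: print(q,W('w12',*q))
p=cv2.imread('pics/w12.png')
cv2.imwrite('pics/c13.png',cv2.resize(p[40:150,80:200],None,fx=5,fy=5,interpolation=cv2.INTER_CUBIC))
go([468,19.8,160],33.6)
E
```

```text
(135, 92) [469.5  22.4 120.5]
(125, 85) [460.8  22.9 121.6]
(145, 100) [478.8  21.3 120.3]
(157, 105) [486.   20.9 109. ]
(113, 80) [446.7  18.4 108.7]
(160, 85) [480.8  36.4 109.7]
(110, 105) [449.5  -3.9  98.2]
(170, 120) [498.7  13.7  97.7]
(95, 120) [443.9 -22.7  98. ]
(190, 77) [496.3  54.6  99.7]
t 18.6 pos [608.3  16.3 281.6] jawang 33.64 xdir [-0.002  0.    -1.   ] F [-0.2  0.1 -0.5] gap 85.4 j [ -3.   8.  79.   0.  93. -37.]
shift cm [ 12.19   8.05 -11.47] rot [ 0.04 -0.08 -0.06]
```

View pics/c13.png

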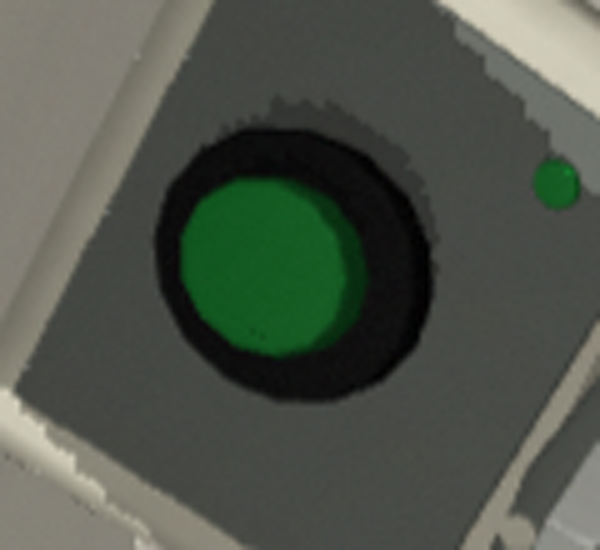

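Call:
servo_tool:
  commands:
    - [[120, 0, 3, -4, 0, 0, 0], [200, 0, 6, -8, 0, 0, 0], [255, 4, 8, -11.4, 0, 0, 0], [255, 8, 8, -11.4, 0, 0, 0], [255, 12, 8, -11.4, 0, 0, 0], [255, 12, 8, -11.4, 0, 0, 0], [255, 12, 8, -11.4, 0, 0, 0], [255, 12, 8, -11.4, 0, 0, 0]]

```text
time: 19.4
tool_pos: [470.8, 19.7, 165.0]
tcp_rot: [-37.7, 89.9, -4.0]
ft_force: [-0.1, -0.0, 0.1]
finger_gap: 0.2
```

```bash
python3 - <<'E'
from h import *
print(W('w12',132.6,93.4,120))
go([468,20,122],33.6)
E
```

```text
[468.2  20.2 120. ]
t 19.4 pos [470.8  19.7 165. ] jawang 33.64 xdir [ 0.002 -0.    -1.   ] F [-0.1 -0.   0.1] gap 0.2 j [ -4. -11. 110.  -0.  80. -37.]
shift cm [ 4.3   0.19 -0.22] rot [0.04 0.1  0.08]
```

Call:
servo_tool:
  commands:
    - [[255, 2, 0.15, -0.15, 0, 0, 0], [255, 3.5, 0.15, -0.15, 0, 0, 0], [255, 4.3, 0.15, -0.15, 0, 0, 0], [255, 4.3, 0.15, -0.15, 0, 0, 0]]

```text
time: 19.8
tool_pos: [467.8, 20.2, 120.4]
tcp_rot: [-32.0, 90.0, 1.6]
ft_force: [-0.0, -0.3, -0.4]
finger_gap: 0.1
```

Call:
servo_tool:
  commands:
    - [[255, 0.3, 0, 0, 0, 0, 0], [255, 0.6, 0, 0, 0, 0, 0], [255, 0.6, 0, 0, 0, 0, 0]]

```text
time: 20.1
tool_pos: [468.6, 20.1, 115.0]
tcp_rot: [-36.9, 89.9, -3.2]
ft_force: [1.9, -0.5, 3.1]
finger_gap: -0.2
```

Call:
servo_tool:
  commands:
    - [[255, 0.15, 0, 0, 0, 0, 0], [255, 0.3, 0, 0, 0, 0, 0], [255, 0.3, 0, 0, 0, 0, 0]]

```text
time: 20.4
tool_pos: [468.7, 20.1, 112.9]
tcp_rot: [-37.1, 89.8, -3.5]
ft_force: [-1.7, 1.4, 13.8]
finger_gap: -0.4
```

Call:
servo_tool:
  commands:
    - [[255, 0.15, 0, 0, 0, 0, 0], [255, 0.15, 0, 0, 0, 0, 0], [255, 0.15, 0, 0, 0, 0, 0]]

```text
time: 20.7
tool_pos: [468.8, 20.1, 112.7]
tcp_rot: [-38.1, 89.8, -4.5]
ft_force: [-7.7, 0.3, 24.7]
finger_gap: 0.1
```

The button has bottomed: travel stopped at 112.7 mm and the force rose to 25 N. I'll release it and back away.

Call:
servo_tool:
  commands:
    - [[255, -1, 0, 0, 0, 0, 0], [255, -3, 0, 0, 0, 0, 0], [255, -7, 0, 0, 0, 0, 0], [255, -12, 0, 0, 0, 0, 0], [255, -17, 0, 0, 0, 0, 0], [255, -20, 0, 0, 0, 0, 0], [255, -20, 0, 0, 0, 0, 0]]

```text
time: 21.4
tool_pos: [469.3, 20.0, 315.0]
tcp_rot: [-37.6, 89.5, -3.9]
ft_force: [0.2, -0.1, -0.1]
finger_gap: 0.1
```

Call:
servo_tool:
  commands:
    - [[255, 0, 0, 0, 0, 0, 0], [255, 0, 0, 0, 0, 0, 0], [255, 0, 0, 0, 0, 0, 0]]

```text
time: 21.7
tool_pos: [466.5, 20.2, 307.4]
tcp_rot: [142.3, 89.8, 175.9]
ft_force: [-0.1, -0.3, -0.5]
finger_gap: 0.4
```

```bash
python3 - <<'E'
from h import *
st();snap('wrist','w13');snap('top','top3');snap('scene','scene3')
E
```

```text
t 21.7 pos [466.5  20.2 307.4] jawang 33.64 xdir [-0.004  0.    -1.   ] F [-0.1 -0.3 -0.5] gap 0.4 j [ -4. -14.  98.   0.  96. -37.]
```

View pics/w13.png

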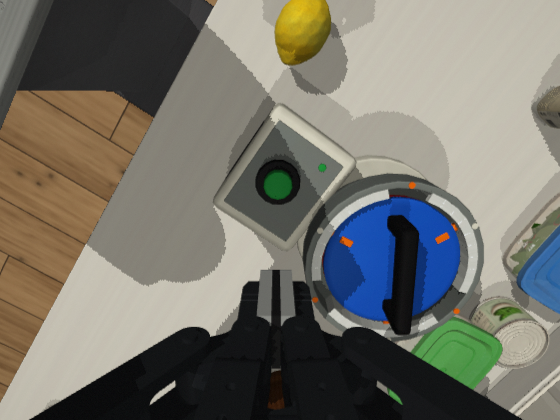

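View pics/top3.png

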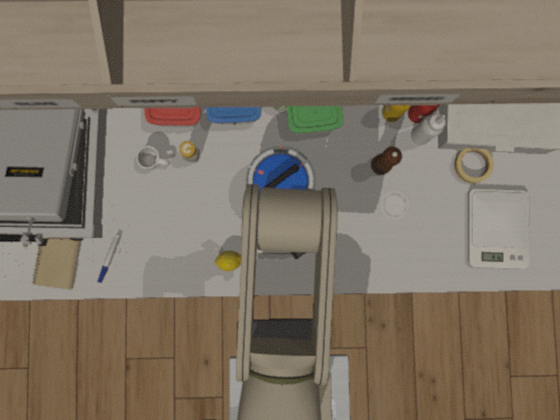

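View pics/scene3.png

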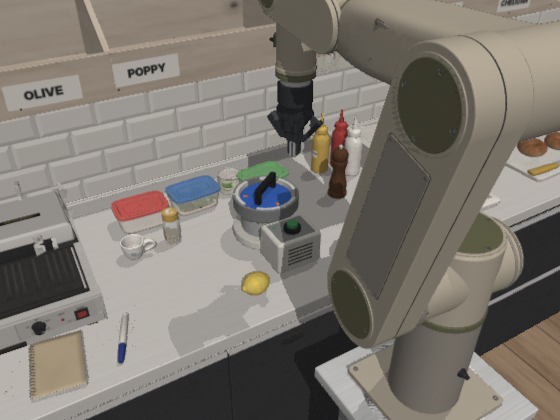

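The views show the lid closed, the button up at (277,184), and the mug, jar and mill where they were. I'm handing in.

```bash
python3 - <<'E'
from h import *
for q in [(277,184),(380,240),(430,260)]: print(W('w13',*q))
print(r.hand_in())
E
```

```text
[466.2  21.3 120.1]
[581.   30.8 122.4]
[636.2  41.6 122.1]
the job is handed in; nothing more can be done
None
```

The job is done and handed in at about 22 s. I put the farther lemon (530 mm from the base; the other was 436 mm) into the bowl and set the lid on with its lugs in the gaps. I then turned it clockwise to the stop, let go, pressed the green button fully down and released it.

**Last checks**
- **Lid against its stop:** turning torque rose to 1.8 N m, well above the 0.5 N m of normal turning. The two visible lugs were within about 1° of the white dots. The bar's measured angle was also about 0.9° short of the stop, which is within the picture's accuracy.
- **Lid flat:** its top read about 121–122 mm at every point I checked. I expected 120 mm, and the calibration is good to 2 mm. I had no direct reading of the seal.
- **Button:** it stopped at 112.7 mm with 25 N on it, so it was fully down. After release it sprang back to 120 mm.
- **Everything else:** the mug, spice jar and pepper mill look unmoved in the pictures, and the arm was clear of everything at the end. Nothing failed.

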